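# Set the filter slide to its third click and take an exposure

## Robot

A 6-joint arm with a two-finger parallel gripper is mounted at the origin on the work surface. World frame = base frame: x ahead of the robot, y to its left, z up, the work surface at z = 0. Lengths are in mm, angles in rad, forces in N, time in s.
With the tool pointing down it reaches from about 350 to 1000 mm from the base axis. Payload 7.1 kg.
Tool frame: the origin (TCP) lies midway between the tips of the shut fingers; the grasp point (between the pads) lies manip.hold_point_z behind it (manip.hold_point_z is the distance from the TCP to the grasp point, in mm); x points along the fingers, y is the direction in which the jaws open and shut, and the axes are right-handed (so a half turn about x gives the same grasp; the last joint's range is limited). The gripper opens to 85 mm and grips with 20 to 120 N. Pads are 22 mm wide; open, the fingers measure 114 mm over their backs; the gripper's body (76 mm by 85 mm) begins 54 mm behind the grasp point. The pads swing forward as they close: fully open they stand 13 mm farther back than shut.
Start: joints at [-1.148, 0.423, 1.63, -0, 1.089, -0.019], TCP at [267.244, -564.965, 231.319] pointing down, gripper open.
Joint ranges: [-3, 3], [-0.9, 2.11], [0.09, 2.58], [-1.31, 4.45], [0.11, 2.69], [-2.54, 2.54]. Speed limits (rad/s): [2.39, 2.39, 3.01, 3.14, 3.14, 3.14].

## Interface

Orientations are given as a rotation vector (axis times angle).
In Python, from plant import manip gives the robot as it stands.
- The arm moves only by the tool send_rows, never from a script. Its argument "commands" is one flat list of numbers, 4 for each row, row after row: the shift along the tool's x, y, z each as a share of 0.12 m, from -1 to 1, then the turn about the tool's x as a share of 360 degrees, from -1 to 1. A call has exactly 8 rows; each row shifts and turns the commanded pose from where the row before left it, along the tool's axes as they then stand; what a row does not reach is not made up. A row lasts 1/8 s, in which the tool goes at most 62.5 mm and 10.7 degrees, less where a joint would pass 70% of its speed; a pose out of reach is approached as far as the arm can. A call with a number of a shift or a turn outside -1 to 1 is refused whole. A call with a gripper value outside its range is refused whole. "hand" is the finger opening in mm, from 0 to 85.4, set as the call begins (left out, the last holds). The fingers move at their own pace and stop on an object; "newtons" is the grip in N (left out, the last holds). Time passes only in rows, so rows that do not move let the fingers close, or fill a call up. It gives the time, the measured TCP pose, the force and the opening at its end, in the units of the state.
- manip.get_state(): the state, without advancing time (a new reading comes with each control period).
- manip.camera(name): name is "side" or "top"; returns a dict with "pixels" (480x640x3 uint8, blue, green, red), "camera_matrix" (3x3 intrinsics, pixels), "distortion" ([k1, k2, p1, p2, k3] as OpenCV has them; the pictures are not rectified), "R" (3x3) and "t" (3): a world point X has camera coordinates R X + t. Camera axes: x right, y down, z forward; pixel columns grow to the right and rows downward; lengths in mm; the calibration is good to about 2 mm. A picture is of the moment at which its call begins. There is no depth.
- manip.job_done(): hands the job in, once; it reports no verdict.
The state is a dict: "clock": time; "joint_positions": joint angles; "qd": joint speeds; "tau": joint torques, N m; "ee_pos": TCP position; "ee_rot": TCP orientation; "contact_force": force on the tool from outside, world axes, zero at the start; "torque": the same for the moment, N m; "width": finger opening in mm.
Only numpy, scipy, OpenCV 4.12 (cv2) and the standard library are available. Lean on these libraries where they do the work, as an engineer would, in place of code of your own. Each camera call takes 0.05 s, during which the arm holds its last target.

## Task

On the optics rail, push the filter slide inward by its thumb block with a fingertip, without gripping it, through its clicks to the third one counted from the pulled-out end, stopping there and never running on past it. Once the slide rests in the third click, press the exposure button on the small control pod right down and let it come up again. Leave the slide in its third click and do not disturb the tin, the spare lens mount or the screwdriver.

Things in the scene. Friction and masses are not known exactly. Their poses are not given: they have to be found in the camera images.
- filter_slide (a joint): Filter slide's travel in m: 0 = pulled right out, 0.110 = right in (end stops). A sprung ball drops into notches every 22 mm: 0 is the pulled-out rest, first click 0.022, second 0.044, THIRD 0.066, fourth 0.088, fifth 0.110. Crests half-way between take 3 to 6 N to climb; past one the slide jumps ahead of the finger into the next notch and stays. Starts at rest at 0 or in the first click.
- thumb_block (a point): Centre of the black block on the outer end of the slide (aluminium strip on edge, 5 x 190 x 30 mm, five round windows), 117 mm above the table. 30 mm (x) x 16 mm (y) x 30 mm high, its foot at 102 mm, its top at 132 mm. Axes as the changer's: +y is the way the slide is pushed in, so push on the face 8 mm to -y of this point. Free space on that side above 102 mm.
- changer: Fixed optics rail, 360 x 60 mm along x, with camera (+x), lens mount (-x) and in the middle a black filter-changer housing, 64 mm wide (y), all up to 119 mm high. Origin on the table under the housing's centre; y along the slide's travel, z up. A guide arm reaches 176 mm to -y under the slide. Thumb block: y = -155 mm when pulled out, -89 mm in the third click.
- shutter_button (a joint): Travel of the exposure button in m: 0 = up, 0.006 = right down, which takes 5 N; it springs back. It counts as pressed from 0.004.
- shutter_button_top (a point): Centre of the top of the round steel exposure button, 28 mm across, in a black collar on the grey control pod (75 x 60 x 30 mm, fixed on the table). The button is pressed straight down. The pod stands to the right or to the left of the rail, on the robot's side.
- lens_tin: Bystander: closed round tin with a black cap, 52 mm across, 50 mm high, origin at the centre of its underside. It stands on the side of the rail opposite to the pod.
- lens_mount: Bystander: spare round lens in a black ring 52 mm across on a 50 mm square base, 82 mm high, origin under the base's centre.
- driver: Bystander: black-handled screwdriver lying flat, 170 mm long, 26 mm thick; origin under its middle, handle to -x.
Not all that is in view belongs to the job. Leave any pink or yellow look-alike of the part that bears shutter_button alone.

How it is judged (in metres and radians):
On the way, in this order (a step that is already met when the one before it is completed fails the run):
1. the slide rests in its third click (value of joint filter_slide between 0.062 and 0.07 m and velocity of joint filter_slide between -0.01 and 0.01 m/s), for 0.3 s.
2. the exposure button is pressed right down (value of joint shutter_button above 0.004 m), for 0.05 s.
At the end, for the whole second after the job is handed in: The slide is at rest in its third click (0.066 m, within 4 mm), the exposure button has been pressed at least 4 mm and is up again, and the tin, the spare lens mount and the screwdriver are where they stood (within 20 mm) and at rest (all of step 1 and value of joint shutter_button below 0.002 m and distance of each of lens_tin, lens_mount, driver from where it was at the start of the episode below 0.02 m and linear speed of each of lens_tin, lens_mount, driver below 0.02 m/s); the robot touches nothing.
It fails at once if the slide is pushed on past the crest beyond the third click (value of joint filter_slide above 0.077 m).
It fails at once if the exposure button is pressed while the slide is not in its third click (value of joint shutter_button above 0.003 m and not (value of joint filter_slide between 0.06 and 0.072 m)).
It fails at once if the thumb block is gripped (pressed on two opposite halves at once) (contact force between the fingers and filter_slide_c1 above 2 N and contact force between the fingers and filter_slide_c2 above 2 N).
It fails at once if the tin, the spare lens mount or the screwdriver is moved, lifted or knocked over (distance of any of lens_tin, lens_mount, driver from where it was at the start of the episode above 0.02 m or angle between any of lens_tin, lens_mount's own z axis and vertical above 0.4 rad).
It also fails if it takes over 64 s, if anything falls off the work surface, if the arm or the gripper's body presses on something with over 40 N, if the wrist force passes 120 N, or if a joint passes its speed limit or range.

## Working session

There is one attempt and no reset: what is moved stays moved. The work goes in short steps, Python scripts to look and compute and a tool call to move; the robot and the scene stay as the last step left them, time stands still between calls to the robot, and variables do not carry over. Pictures are saved under pics/ and viewed, and the job is handed in when it is done.

Besides the shell and the picture viewer there is one more tool, called after "Emit:" as name(argument=value, ...) on one line, values as JSON. send_rows: Moves the arm, as the interface text tells. Its arguments: {"type":"object","properties":{"commands":{"type":"array"},"hand":{"type":"number"},"newtons":{"type":"number"}},"required":["commands"]}

```bash
mkdir -p pics
python3 - <<'E'
from plant import manip
import cv2
print(manip.get_state(), manip.hold_point_z)
for n in("side","top"):
    c=manip.camera(n); cv2.imwrite(f"pics/{n}0.png",c["pixels"]); print(n,c["camera_matrix"],c["distortion"],c["R"],c["t"])
E
```

```text
{'clock': 0.0, 'joint_positions': array([-1.14799970e+00,  4.23859964e-01,  1.63073225e+00,  7.39024329e-06,
        1.08864021e+00, -1.89875176e-02]), 'qd': array([ 0.00023881, -0.00070227, -0.00154886, -0.00016573,  0.0002104 ,
       -0.00037905]), 'tau': array([-8.48677191e-04, -5.57377517e+01, -2.81743956e+01, -2.82332730e-04,
        7.16126451e-03, -8.47187579e-06]), 'ee_pos': array([ 267.01259816, -564.44509686,  230.51717823]), 'ee_rot': array([ 1.97699174,  0.44564486, -1.97764515]), 'contact_force': array([-0.16743055, -0.25166419, -0.36323712]), 'torque': array([ 0.00559567, -0.02108807, -0.03174983]), 'width': 85.50357982435388} 18.700000000000003
side [[444.08511354   0.         319.53876425]
 [  0.         444.08511354 237.25094138]
 [  0.           0.           1.        ]] [0.01394615 0.         0.         0.         0.        ] [[-0.90237922 -0.43089207 -0.00661523]
 [-0.33022313  0.70125704 -0.63181583]
 [ 0.27688341 -0.56795298 -0.77509031]] [445.51048085 263.29820889 817.80325916]
top [[444.08018308   0.         311.92326273]
 [  0.         444.08018308 243.98359592]
 [  0.           0.           1.        ]] [-0.04172068  0.          0.          0.          0.        ] [[ 3.06049042e-03 -9.99802407e-01 -1.96412763e-02]
 [-9.85575811e-01  3.07691846e-04 -1.69234235e-01]
 [ 1.69206839e-01  1.98759065e-02 -9.85380127e-01]] [ -21.81786736  546.45953533 1155.9661621 ]
```

View pics/side0.png

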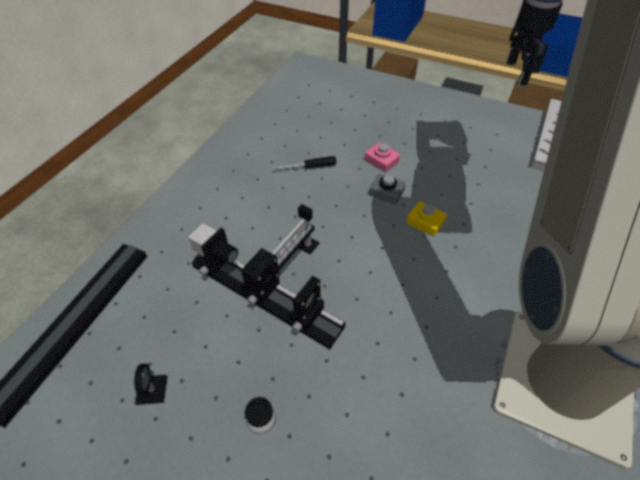

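View pics/top0.png

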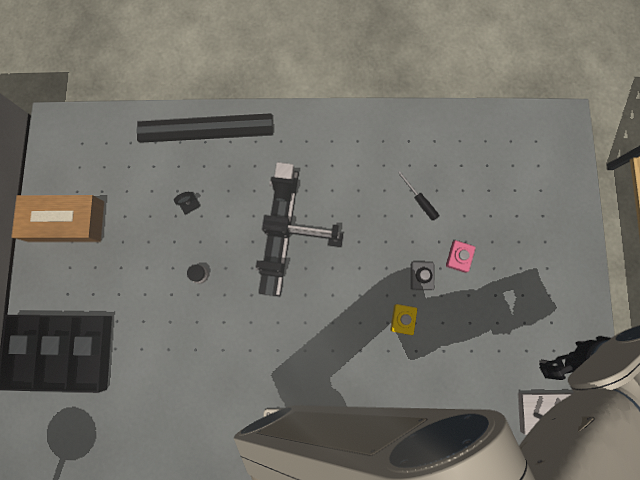

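Top view: the changer is at about (277,228), with its thumb block at (337,234), so push-in is to image left (about world +y). Pod candidates are grey (424,275), pink (461,256) and yellow (405,320). Grey fits the description ("grey control pod", black collar). I'll confirm with crops.

Run:
```python
import cv2,numpy as np
t=cv2.imread("pics/top0.png");s=cv2.imread("pics/side0.png")
a=cv2.resize(t[200:300,255:355],(400,400),interpolation=cv2.INTER_CUBIC)
b=cv2.resize(t[235:335,375:475],(400,400),interpolation=cv2.INTER_CUBIC)
cv2.imwrite("pics/c1.png",np.hstack([a,b]))
a=cv2.resize(s[190:290,230:330],(400,400),interpolation=cv2.INTER_CUBIC)
b=cv2.resize(s[140:240,350:450],(400,400),interpolation=cv2.INTER_CUBIC)
cv2.imwrite("pics/c2.png",np.hstack([a,b]))
```

```text
(no output)
```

View pics/c1.png

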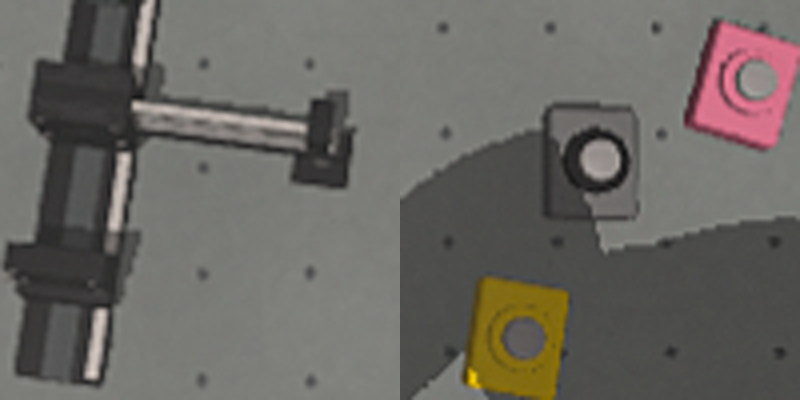

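View pics/c2.png

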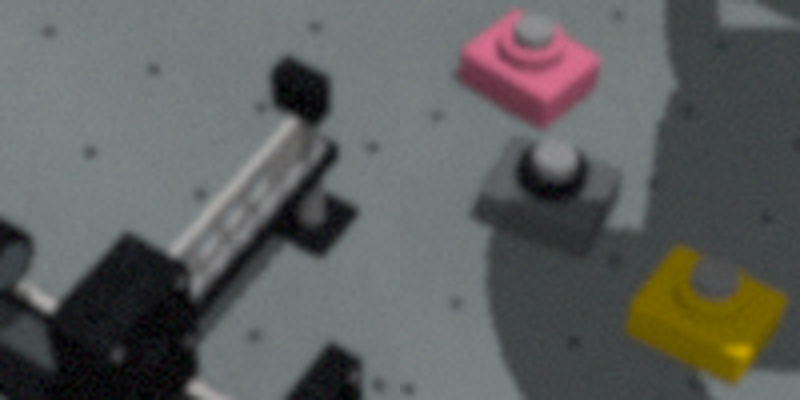

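Confirmed: the grey pod with the black collar and steel button is at top (425,275) and side (389,179). The thumb block is at top (336,230) and side (305,212). Next I'll triangulate.

```bash
cat > h.py <<'E'
import cv2,numpy as np
from plant import manip
from scipy.spatial.transform import Rotation as Rn
C={}
def cam(n):
    if n not in C: C[n]=manip.camera(n)
    return C[n]
def ray(n,p):
    c=cam(n);u=cv2.undistortPoints(np.array([[p]],float),c["camera_matrix"],np.array(c["distortion"]))[0,0]
    R=np.array(c["R"]);o=-R.T@c["t"];d=R.T@[u[0],u[1],1];return o,d/np.linalg.norm(d)
def plane(n,p,z):
    o,d=ray(n,p);return o+d*(z-o[2])/d[2]
def tri(a,b):
    o1,d1=ray("top",a);o2,d2=ray("side",b)
    s=np.linalg.lstsq(np.c_[d1,-d2],o2-o1,rcond=None)[0]
    P,Q=o1+s[0]*d1,o2+s[1]*d2;return (P+Q)/2,np.linalg.norm(P-Q)
def proj(n,X):
    c=cam(n);return cv2.projectPoints(np.array([X],float),cv2.Rodrigues(np.array(c["R"]))[0],np.array(c["t"],float),c["camera_matrix"],np.array(c["distortion"]))[0][0,0]
E
python3 - <<'E'
from h import *
print("block",tri((335.7,230.5),(305.5,212.5)))
print("button",tri((425,275),(389,178.5)))
# strip top edges at z=132
for p in [(255+135/4,200+101/4),(255+308/4,200+126/4),(255+135/4,200+122/4),(255+308/4,200+147/4)]: print("strip",plane("top",p,120))
# grey pod outline at z=30
for p in [(375+143/4,235+103/4),(375+238/4,235+108/4),(375+238/4,235+218/4),(375+145/4,235+218/4)]: print("pod",plane("top",p,30))
print(Rn.from_rotvec(manip.get_state()["ee_rot"]).as_matrix().round(3))
for n,c in(("top",(255,150,105,150)),("side",(180,195,170,160))):
    x,y,w,h=c; cv2.imwrite(f"pics/z_{n}.png",cv2.resize(cam(n)["pixels"][y:y+h,x:x+w],None,fx=(5.6 if n=="top" else 3.7)*.7*1.0,fy=(5.6 if n=="top" else 3.7)*.7,interpolation=cv2.INTER_CUBIC))
E
```

```text
block (array([568.4660873 , -84.09850295, 109.84733337]), np.float64(4.7281692525139345))
button (array([ 460.54750763, -323.61878102,   46.24298308]), np.float64(3.7401220791607543))
strip [582.54006668  36.95941965 120.        ]
strip [566.1215385  -73.64240163 120.        ]
strip [568.82574121  36.79400636 120.        ]
strip [552.50231293 -73.57881191 120.        ]
pod [ 502.92700693 -289.82831531   30.        ]
pod [ 499.47637859 -354.3369671    30.        ]
pod [ 424.85146744 -351.20925658   30.        ]
pod [ 424.87852368 -288.58095592   30.        ]
[[-0.     0.428 -0.904]
 [ 0.001 -0.904 -0.428]
 [-1.    -0.001 -0.   ]]
```

View pics/z_top.png

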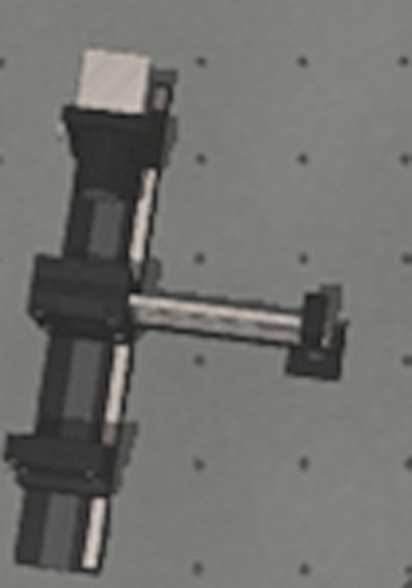

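Run:
```python
from h import *
c=cam("top");print("cam",-np.array(c["R"]).T@c["t"])
q=lambda u,v:(255+u/3.924,150+v/3.924)
for n,p,z in [("block",q(314,317),117),("hous TL",q(37,255),119),("hous TR",q(130,268),119),("hous BR",q(128,312),119),("hous BL",q(30,305),119),("rail r1",q(152,170),40),("rail r2",q(97,568),40),("railend L",q(15,565),40)]: print(n,plane("top",p,z).round(1))
print("side block",plane("side",(305.5,212.5),117))
print("btn",plane("top",(425,275),44),plane("side",(389,178.5),44))
g=cv2.cvtColor(c["pixels"],cv2.COLOR_BGR2GRAY)
print(g[222:242,326:348])
s=cv2.cvtColor(cam("side")["pixels"],cv2.COLOR_BGR2GRAY); print(s[202:224,294:318])
```

```text
cam [ 343.04669215  -44.95757284 1231.11721402]
block [568.6 -81.4 117. ]
hous TL [609.9 100.2 119. ]
hous TR [601.   38.9 119. ]
hous BR [571.6  39.8 119. ]
hous BL [576.4 104.  119. ]
rail r1 [690.5  30.1  40. ]
rail r2 [409.8  64.8  40. ]
railend L [411.7 121.   40. ]
side block [562.92383958 -78.69601812 117.        ]
btn [ 462.61672905 -323.81362343   44.        ] [ 459.26946109 -326.2260962    44.        ]
[[126 125 125 124 123 123 125 125 126 129 115 106 108 107 104 102 118 127
  124 124 124 125]
 [127 125 126 124 124 123 127 130 131 133 102  75  77  75  75  71 109 128
  126 125 124 125]
 [126 127 125 125 124 126 115 100  98 101  82  69  80  80  80  74 111 128
  124 124 126 125]
 [124 126 124 125 124 130  95  45  38  43  45  53  65  78  81  73 112 128
  125 124 125 126]
 [126 126 125 124 127 134  93  39  46  48  50  46  55  75  81  74 112 127
  124 124 125 126]
 [119 129 128 128 131 127  84  44  50  51  52  46  62  77  81  75 110 125
  124 124 125 125]
 [ 93 104 102 104 108  97  65  46  52  52  51  47  66  80  78  72 108 125
  124 124 123 124]
 [ 63  64  65  68  72  66  52  48
[... 2699 characters left out ...]
95 102 108  98  83  65  54  40  34  21   8  11  17   8   9  25  43
   77 108 120 124 121 122]
 [108 110 111 114 113 106  98  89  84  64  41  27   6  18   9  18  32  57
   91 109 119 123 122 120]
 [116 118 118 122 118 117 122 122 123 107  77  47  24  22  20  29  54  80
  108 113 119 121 121 119]
 [120 118 123 122 121 126 133 147 151 132  99  69  44  37  29  45  77  99
  114 121 117 121 122 123]
 [119 121 121 123 124 136 146 160 154 131 103  76  63  55  55  73  96 118
  117 119 121 119 121 124]
 [122 122 123 123 135 149 160 157 142 118  99  87  75  73  75  91 105 115
  119 117 124 121 123 123]
 [119 119 123 130 142 157 159 144 124 107  97  88  82  81  83  92 101 106
  115 117 119 121 121 123]]
```

View pics/z_side.png

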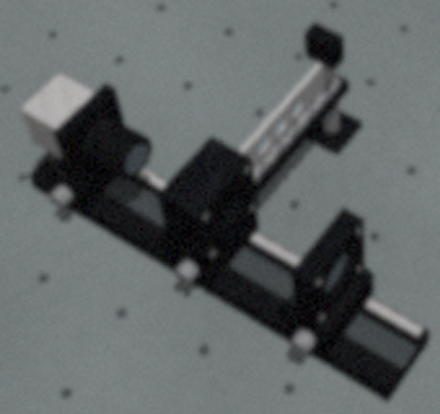

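Emit:
send_rows(commands=[0,0,0,0.023,0,0,0,0.023,0,0,0,0.023,0,0,0,0.0227,0,-0.35,-0.16,0,0,-0.35,-0.16,0,0,-0.35,-0.16,0,0,-0.35,-0.16,0], hand=0, newtons=60)

```text
clock: 1.3
ee_pos: [366.4, -407.6, 231.4]
ee_rot: [-2.152, 0.145, 2.152]
contact_force: [0.4, -0.5, -0.3]
width: 0.3
```

Emit:
send_rows(commands=[0,-0.3,-0.14,0,0,-0.3,-0.14,0,0,-0.3,-0.14,0,0,-0.3,-0.14,0,0,-0.3,-0.14,0,0,-0.3,-0.14,0,0,-0.25,-0.14,0,0,0,0,0])

```text
clock: 2.3
ee_pos: [516.4, -179.2, 231.4]
ee_rot: [-2.154, 0.142, 2.153]
contact_force: [-1.2, -0.1, 0.4]
width: -0.0
```

```bash
cat > st.py <<'E'
from h import *
s=manip.get_state();R=Rn.from_rotvec(s["ee_rot"]).as_matrix()
print(s["clock"],s["ee_pos"].round(1),"F",s["contact_force"].round(2),s["width"]);print(R.round(3))
E
python3 - <<'E'
from st import *
T=np.array([544.9,-127.5,150.])
print(R.T@(T-s["ee_pos"])/120)
cv2.imwrite("pics/m1.png",np.hstack([cv2.resize(cam("top")["pixels"][150:300,255:405],(400,400)),cv2.resize(cam("side")["pixels"][140:290,230:380],(400,400))]))
E
```

```text
2.3 [ 516.4 -179.2  231.4] F [-1.22 -0.11  0.39] -0.02476862824198663
[[ 0.    -0.131 -0.991]
 [ 0.    -0.991  0.131]
 [-1.    -0.    -0.   ]]
[ 0.67816912 -0.45779282 -0.17844376]
```

View pics/m1.png

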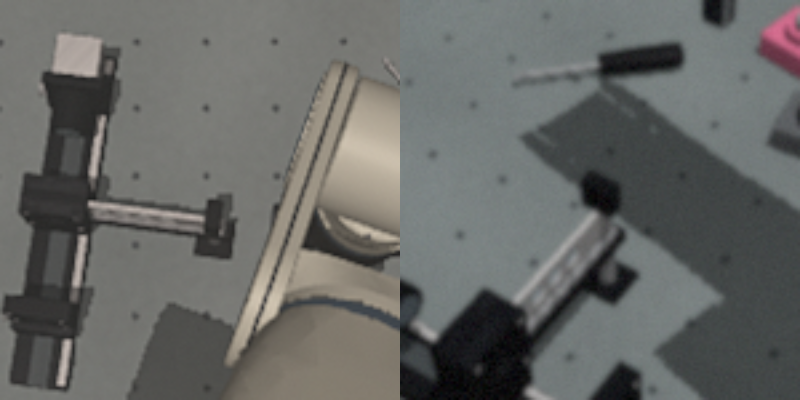

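The arm is clear of everything, about 55 mm short of staging and at the right yaw. I'll go to staging and then descend.

Emit:
send_rows(commands=[0,-0.23,-0.09,0,0,-0.23,-0.09,0,0.25,0,0,0,0.25,0,0,0,0.25,0,0,0,0.24,0,0,0,0,0,0,0,0,0,0,0])

```text
clock: 3.4
ee_pos: [544.5, -129.7, 113.4]
ee_rot: [-2.153, 0.146, 2.15]
contact_force: [0.8, 0.2, 0.1]
width: 0.0
```

Run:
```python
from st import *
for n in("top","side"): print(n,proj(n,s["ee_pos"]))
cv2.imwrite("pics/m2.png",np.hstack([cv2.resize(cam("top")["pixels"][180:280,280:380],(400,400)),cv2.resize(cam("side")["pixels"][150:250,270:370],(400,400))]))
```

```text
3.4 [ 544.5 -129.7  113.4] F [0.83 0.22 0.12] 0.02582083447144519
[[ 0.001 -0.135 -0.991]
 [-0.    -0.991  0.135]
 [-1.     0.    -0.001]]
top [353.94283335 240.28924107]
side [323.86598001 200.4193131 ]
```

View pics/m2.png

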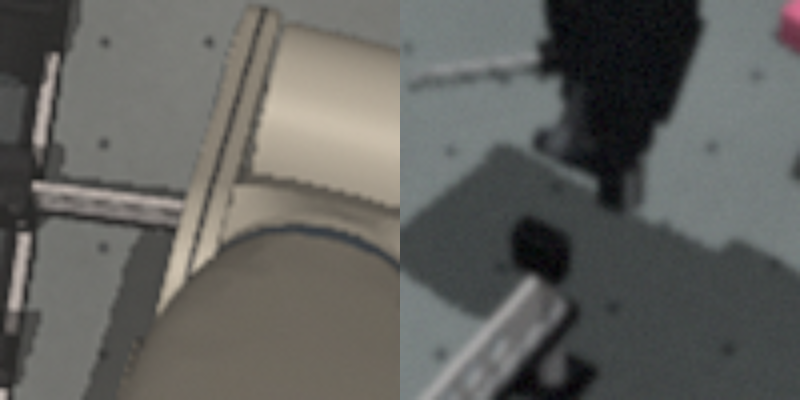

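The fingertip at side (325,201) matches its projection (324,200). The block is ahead of it at side (305,212). I'll creep in, watching the force.

Emit:
send_rows(commands=[0,-0.025,0,0,0,-0.025,0,0,0,-0.025,0,0,0,-0.025,0,0,0,-0.025,0,0,0,-0.025,0,0,0,0,0,0,0,0,0,0])

```text
clock: 4.5
ee_pos: [546.5, -111.1, 112.5]
ee_rot: [-2.152, 0.145, 2.152]
contact_force: [-0.6, 0.3, -0.2]
width: 0.1
```

Emit:
send_rows(commands=[0,-0.0125,0,0,0,-0.0125,0,0,0,-0.0125,0,0,0,-0.0125,0,0,0,0,0,0,0,0,0,0,0,0,0,0,0,0,0,0])

```text
clock: 5.5
ee_pos: [547.4, -105.2, 112.5]
ee_rot: [-2.152, 0.145, 2.152]
contact_force: [0.6, 0.6, -0.7]
width: 0.2
```

Run:
```python
from st import *
cv2.imwrite("pics/m3.png",np.hstack([cv2.resize(cam("top")["pixels"][180:280,280:380],(400,400)),cv2.resize(cam("side")["pixels"][150:250,270:370],(400,400))]))
```

```text
5.5 [ 547.4 -105.2  112.5] F [ 0.6   0.65 -0.71] 0.2202195681197002
[[-0.    -0.134 -0.991]
 [-0.    -0.991  0.134]
 [-1.     0.     0.   ]]
```

View pics/m3.png

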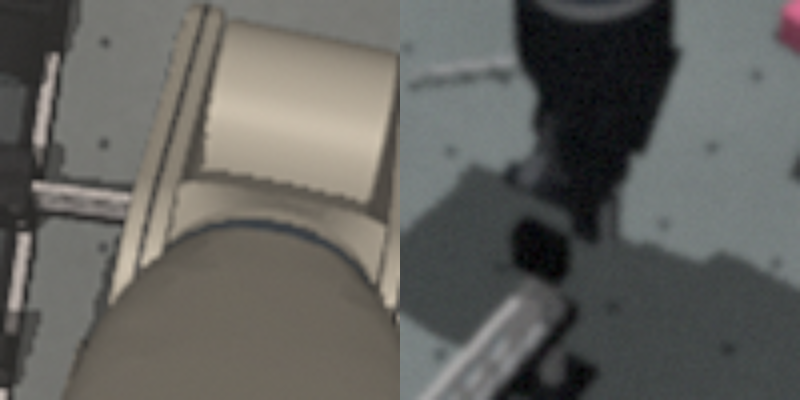

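Not touching yet. Continuing in small steps.

Emit:
send_rows(commands=[0,-0.0125,0,0,0,-0.0125,0,0,0,0,0,0,0,0,0,0,0,0,0,0,0,0,0,0,0,0,0,0,0,0,0,0])

```text
clock: 6.6
ee_pos: [547.8, -102.2, 112.5]
ee_rot: [-2.152, 0.145, 2.152]
contact_force: [-0.0, 0.3, 1.4]
width: -0.3
```

Emit:
send_rows(commands=[0,-0.0125,0,0,0,-0.0125,0,0,0,0,0,0,0,0,0,0,0,0,0,0,0,0,0,0,0,0,0,0,0,0,0,0])

```text
clock: 7.6
ee_pos: [548.2, -99.2, 112.5]
ee_rot: [-2.152, 0.145, 2.152]
contact_force: [0.9, 1.1, -0.1]
width: -0.0
```

Emit:
send_rows(commands=[0,-0.0125,0,0,0,-0.0125,0,0,0,0,0,0,0,0,0,0,0,0,0,0,0,0,0,0,0,0,0,0,0,0,0,0])

```text
clock: 8.6
ee_pos: [548.6, -96.3, 112.5]
ee_rot: [-2.152, 0.145, 2.152]
contact_force: [-1.0, -3.7, 0.0]
width: -0.3
```

Contact began at y≈-98. Pushing on.

Emit:
send_rows(commands=[0,-0.0125,0,0,0,-0.0125,0,0,0,0,0,0,0,0,0,0,0,0,0,0,0,0,0,0,0,0,0,0,0,0,0,0])

```text
clock: 9.6
ee_pos: [549.0, -93.2, 112.5]
ee_rot: [-2.152, 0.145, 2.152]
contact_force: [-0.6, -3.0, 0.0]
width: -0.2
```

Emit:
send_rows(commands=[0,-0.0125,0,0,0,-0.0125,0,0,0,0,0,0,0,0,0,0,0,0,0,0,0,0,0,0,0,0,0,0,0,0,0,0])

```text
clock: 10.6
ee_pos: [549.4, -90.3, 112.5]
ee_rot: [-2.152, 0.145, 2.152]
contact_force: [-1.0, -3.6, 0.7]
width: -0.0
```

Emit:
send_rows(commands=[0,-0.0125,0,0,0,-0.0125,0,0,0,0,0,0,0,0,0,0,0,0,0,0,0,0,0,0,0,0,0,0,0,0,0,0])

```text
clock: 11.6
ee_pos: [549.8, -87.3, 112.5]
ee_rot: [-2.152, 0.145, 2.152]
contact_force: [-1.0, 0.2, -0.4]
width: -0.0
```

Emit:
send_rows(commands=[0,-0.0125,0,0,0,-0.0125,0,0,0,0,0,0,0,0,0,0,0,0,0,0,0,0,0,0,0,0,0,0,0,0,0,0])

```text
clock: 12.6
ee_pos: [550.2, -84.3, 112.5]
ee_rot: [-2.152, 0.145, 2.152]
contact_force: [-0.0, -0.7, -0.4]
width: -0.0
```

Run:
```python
from st import *
cv2.imwrite("pics/m4.png",np.hstack([cv2.resize(cam("top")["pixels"][180:280,280:380],(400,400)),cv2.resize(cam("side")["pixels"][150:250,270:370],(400,400))]))
```

```text
12.6 [550.2 -84.3 112.5] F [-0.   -0.71 -0.41] -0.015072709250050763
[[ 0.    -0.134 -0.991]
 [ 0.    -0.991  0.134]
 [-1.    -0.    -0.   ]]
```

View pics/m4.png

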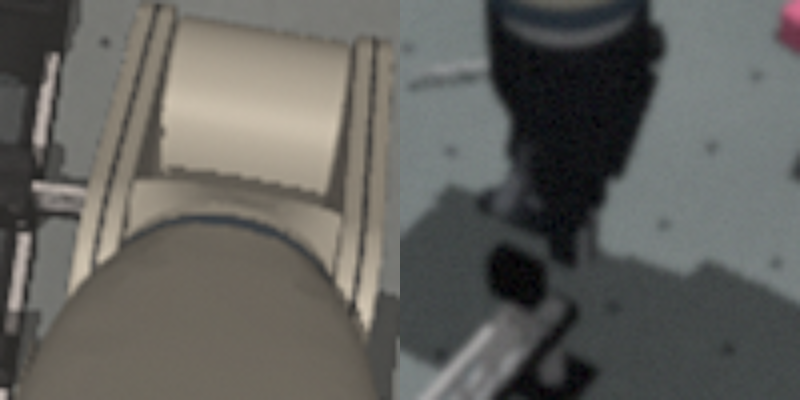

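First crest passed at y≈-89 (force dropped), and the block image jumped ahead. The geometry (block 152 mm from the housing centre at the start) says it started at 0, so the slide is now in click 1. The next crests are expected at y≈-67 and -45.

Emit:
send_rows(commands=[0,-0.0125,0,0,0,-0.0125,0,0,0,-0.0125,0,0,0,-0.0125,0,0,0,0,0,0,0,0,0,0,0,0,0,0,0,0,0,0])

```text
clock: 13.7
ee_pos: [551.0, -78.4, 112.5]
ee_rot: [-2.152, 0.145, 2.152]
contact_force: [-0.9, -0.7, 0.3]
width: -0.2
```

Emit:
send_rows(commands=[0,-0.0125,0,0,0,-0.0125,0,0,0,-0.0125,0,0,0,-0.0125,0,0,0,0,0,0,0,0,0,0,0,0,0,0,0,0,0,0])

```text
clock: 14.7
ee_pos: [551.8, -72.6, 112.5]
ee_rot: [-2.152, 0.145, 2.152]
contact_force: [-0.9, -4.8, -0.4]
width: 0.1
```

Emit:
send_rows(commands=[0,-0.0125,0,0,0,-0.0125,0,0,0,0,0,0,0,0,0,0,0,0,0,0,0,0,0,0,0,0,0,0,0,0,0,0])

```text
clock: 15.7
ee_pos: [552.2, -69.5, 112.5]
ee_rot: [-2.152, 0.145, 2.152]
contact_force: [-0.4, -3.7, 0.4]
width: -0.2
```

Emit:
send_rows(commands=[0,-0.0125,0,0,0,-0.0125,0,0,0,0,0,0,0,0,0,0,0,0,0,0,0,0,0,0,0,0,0,0,0,0,0,0])

```text
clock: 16.7
ee_pos: [552.6, -66.4, 112.5]
ee_rot: [-2.152, 0.145, 2.152]
contact_force: [0.1, -2.0, 0.2]
width: -0.2
```

Run:
```python
from st import *
cv2.imwrite("pics/m5.png",np.hstack([cv2.resize(cam("top")["pixels"][180:280,280:380],(400,400)),cv2.resize(cam("side")["pixels"][150:250,270:370],(400,400))]))
```

```text
16.7 [552.6 -66.4 112.5] F [ 0.15 -1.99  0.16] -0.1781184677747133
[[ 0.    -0.134 -0.991]
 [ 0.    -0.991  0.134]
 [-1.    -0.    -0.   ]]
```

View pics/m5.png

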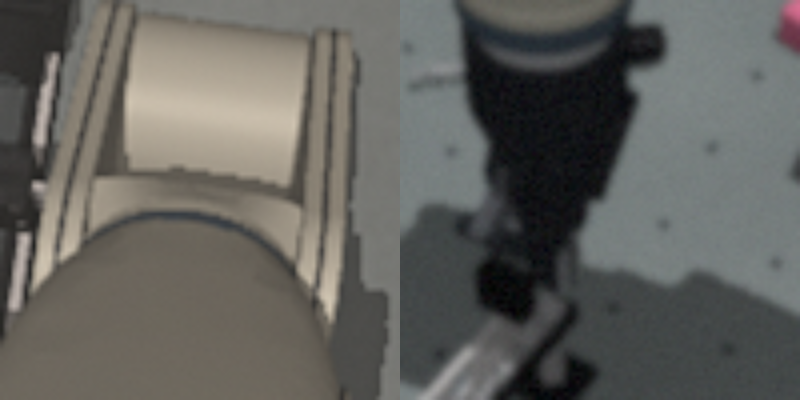

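Near the second crest, with the force down to 2 N. A small step.

Emit:
send_rows(commands=[0,-0.0125,0,0,0,0,0,0,0,0,0,0,0,0,0,0,0,0,0,0,0,0,0,0,0,0,0,0,0,0,0,0])

```text
clock: 17.8
ee_pos: [552.8, -65.0, 112.5]
ee_rot: [-2.152, 0.145, 2.152]
contact_force: [0.0, 0.2, -0.5]
width: 0.1
```

Emit:
send_rows(commands=[0,-0.0125,0,0,0,-0.0125,0,0,0,-0.0125,0,0,0,-0.0125,0,0,0,0,0,0,0,0,0,0,0,0,0,0,0,0,0,0])

```text
clock: 18.8
ee_pos: [553.6, -59.1, 112.5]
ee_rot: [-2.152, 0.145, 2.152]
contact_force: [1.2, -0.7, -0.7]
width: -0.0
```

Emit:
send_rows(commands=[0,-0.0125,0,0,0,-0.0125,0,0,0,0,0,0,0,0,0,0,0,0,0,0,0,0,0,0,0,0,0,0,0,0,0,0])

```text
clock: 19.8
ee_pos: [554.0, -56.1, 112.5]
ee_rot: [-2.152, 0.145, 2.152]
contact_force: [0.6, -0.4, 0.6]
width: 0.0
```

Emit:
send_rows(commands=[0,-0.0125,0,0,0,-0.0125,0,0,0,0,0,0,0,0,0,0,0,0,0,0,0,0,0,0,0,0,0,0,0,0,0,0])

```text
clock: 20.8
ee_pos: [554.4, -53.2, 112.5]
ee_rot: [-2.152, 0.145, 2.152]
contact_force: [-0.2, -4.3, 0.1]
width: -0.3
```

Run:
```python
from st import *
cv2.imwrite("pics/m6.png",np.hstack([cv2.resize(cam("top")["pixels"][180:280,280:380],(400,400)),cv2.resize(cam("side")["pixels"][150:250,270:370],(400,400))]))
```

```text
20.8 [554.4 -53.2 112.5] F [-0.24 -4.26  0.1 ] -0.26305905591128487
[[-0.    -0.134 -0.991]
 [-0.    -0.991  0.134]
 [-1.     0.     0.   ]]
```

View pics/m6.png

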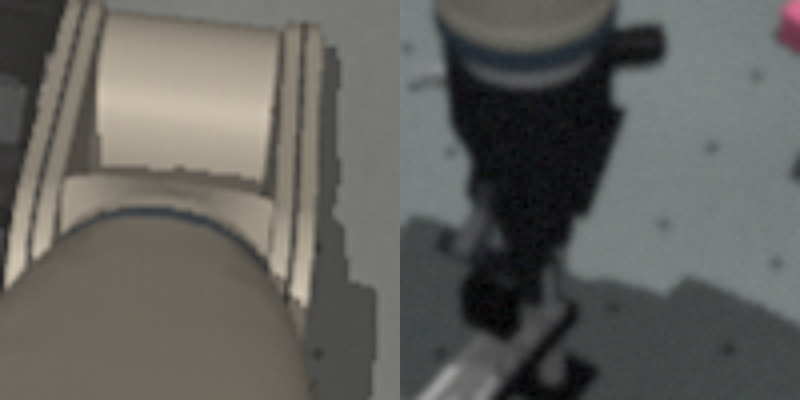

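In click 2 now, with contact again at y≈-55. The third crest is expected at about -44.

Emit:
send_rows(commands=[0,-0.0125,0,0,0,-0.0125,0,0,0,-0.0125,0,0,0,0,0,0,0,0,0,0,0,0,0,0,0,0,0,0,0,0,0,0])

```text
clock: 21.9
ee_pos: [555.0, -48.6, 112.5]
ee_rot: [-2.152, 0.145, 2.152]
contact_force: [0.2, -3.2, 0.4]
width: 0.1
```

Emit:
send_rows(commands=[0,-0.008,0,0,0,-0.008,0,0,0,0,0,0,0,0,0,0,0,0,0,0,0,0,0,0,0,0,0,0,0,0,0,0])

```text
clock: 22.9
ee_pos: [555.3, -46.8, 112.5]
ee_rot: [-2.152, 0.145, 2.152]
contact_force: [-0.3, -4.2, -0.2]
width: -0.1
```

Emit:
send_rows(commands=[0,-0.0083,0,0,0,0,0,0,0,0,0,0,0,0,0,0,0,0,0,0,0,0,0,0,0,0,0,0,0,0,0,0])

```text
clock: 23.9
ee_pos: [555.4, -45.8, 112.5]
ee_rot: [-2.152, 0.145, 2.152]
contact_force: [-1.4, -4.9, 0.4]
width: -0.0
```

Emit:
send_rows(commands=[0,-0.0083,0,0,0,0,0,0,0,0,0,0,0,0,0,0,0,0,0,0,0,0,0,0,0,0,0,0,0,0,0,0])

```text
clock: 24.9
ee_pos: [555.5, -44.8, 112.5]
ee_rot: [-2.152, 0.145, 2.152]
contact_force: [-0.7, -3.0, 0.8]
width: 0.1
```

Emit:
send_rows(commands=[0,-0.0083,0,0,0,0,0,0,0,0,0,0,0,0,0,0,0,0,0,0,0,0,0,0,0,0,0,0,0,0,0,0])

```text
clock: 25.9
ee_pos: [555.7, -43.8, 112.5]
ee_rot: [-2.152, 0.145, 2.152]
contact_force: [-0.5, -0.1, 0.7]
width: -0.1
```

The force vanished at y≈-44, so the third crest is passed. I'll back off, lift and check.

Emit:
send_rows(commands=[0,0.05,0,0,0,0.15,0,0,0,0.25,0,0,0,0.3,0,0,-0.1,0.35,0,0,-0.2,0.35,0,0,-0.1,0.35,0,0,0,0,0,0])

```text
clock: 26.9
ee_pos: [526.5, -261.8, 161.8]
ee_rot: [-2.153, 0.151, 2.148]
contact_force: [-0.7, -0.0, 0.4]
width: 0.1
```

Run:
```python
from st import *
T=np.array([461,-325,100.]);print("to btn",R.T@(T-s["ee_pos"])/120)
c1=np.array([.991,-.135]);c2=np.array([.135,.991]);B0=np.array([567,-80.])
for d in (0,44,66,88):
    p=np.r_[B0+c2*d,117];print(d,proj("top",p),proj("side",p))
cv2.imwrite("pics/m7.png",np.hstack([cv2.resize(cam("top")["pixels"][180:280,260:360],(400,400)),cv2.resize(cam("side")["pixels"][170:270,240:340],(400,400))]))
```

```text
26.9 [ 526.5 -261.8  161.8] F [-0.72 -0.04  0.39] 0.06083182492893283
[[ 0.003 -0.138 -0.99 ]
 [-0.002 -0.99   0.138]
 [-1.     0.001 -0.003]]
to btn [0.51422415 0.59614743 0.4697037 ]
0 [334.45753715 231.39219369] [304.03921629 211.46961145]
44 [317.40177318 229.13044279] [291.8118887  224.83275122]
66 [308.89395392 228.00295751] [285.46065405 231.77317823]
88 [300.40052698 226.87786395] [278.94239869 238.89556444]
```

View pics/m7.png

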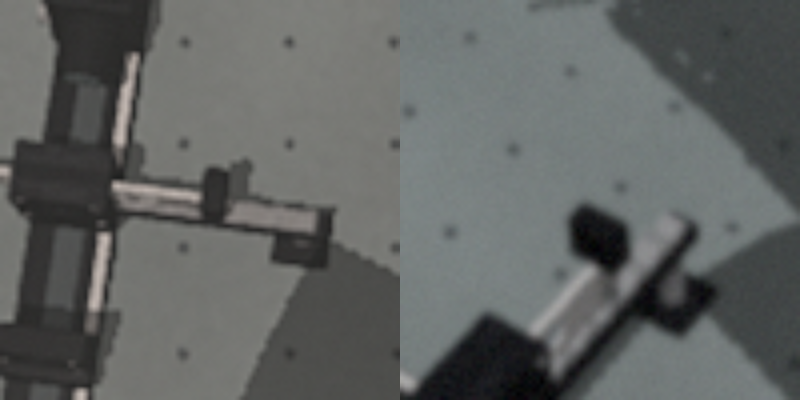

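The block measures top (314,228) and side (290,229.5), a shift of about 55 mm from the start. That's between the 44 and 66 predictions, so I'll measure it more precisely.

Run:
```python
from st import *
t0=cv2.cvtColor(cv2.imread("pics/top0.png"),6);s0=cv2.cvtColor(cv2.imread("pics/side0.png"),6)
t1=cv2.cvtColor(cam("top")["pixels"],6);s1=cv2.cvtColor(cam("side")["pixels"],6)
cv2.imwrite("pics/top1.png",cam("top")["pixels"]);cv2.imwrite("pics/side1.png",cam("side")["pixels"])
# side patch match of block face (upper part against table) 
T=s0[203:218,295:316]
r=cv2.matchTemplate(s1[205:260,265:325],T,cv2.TM_CCOEFF_NORMED);print("side",cv2.minMaxLoc(r))
T=t0[223:236,328:340]
r=cv2.matchTemplate(t1[215:245,295:345],T,cv2.TM_CCOEFF_NORMED);print("top",cv2.minMaxLoc(r))
print("top rows start/now", t0[226,326:346]);print(t1[224:228,305:325])
print(s1[218:232,278:302])
```

```text
27.0 [ 525.9 -258.6  160.3] F [-0.66  0.72 -0.91] -0.0908435435361688
[[-0.    -0.136 -0.991]
 [ 0.    -0.991  0.136]
 [-1.    -0.     0.   ]]
side (-0.6179250478744507, 0.9802517294883728, (7, 25), (15, 15))
top (-0.6272865533828735, 0.9172215461730957, (18, 8), (12, 5))
top rows start/now [125 125 125 125 127 133  93  39  47  50  49  46  56  74  81  75 110 126
 125 126]
[[113 122 123 123 129  97  50  47  46  47  48  42  66  79  75  76  73 109
  126 121]
 [ 89  99  98  99 105  78  45  47  48  50  49  38  67  79  77  77  72 106
  123 120]
 [ 64  62  63  66  71  59  44  49  50  49  48  41  68  80  78  76  72 107
  123 119]
 [122 122 111  89  89  66  44  48  50  50  48  43  67  78  77  76  71 108
  125 122]]
[[124 125 125 124 124 122 122 120 121 122 124 121 121 121 120 116 112 111
  113 118 121 119 121 126]
 [124 125 124 125 122 122 118 114 114 117 122 121 123 122 122 122 118 119
  118 122 123 120 118 121]
 [122 124 124 122 122 116 110  97  94 101 111 115 117 120 121 120 120 121
  120 119 123 121 124 120]
 [125 124 123 122 119 108  90  73  58  68  87  99 108 116 117 120 121 120
  123 1
[... 330 characters left out ...]
23 116  96  58  31  21  18  25  11  22  23  23  18  27  37  56  67
   92 112 118 120 123 118]
 [126 125 116  98  58  25  17  16  24  22  26  17  15  26  24  26  30  41
   72 104 119 123 123 122]
 [125 123 123 105  67  27  11  15  13  22  18  18  16  22  17  19  18  32
   54  92 112 122 126 123]
 [125 129 124 112  74  31   6  16  12  18  21  20  18  25  22  22  19  21
   48  83 110 121 126 125]
 [123 123 121 110  74  35  20   9  16   0   3  22  16  22  22  21  14  27
   43  81 112 126 133 132]
 [126 127 125 110  78  36  17   9  11  15  17  10   9   9  17   9  12  17
   42  80 112 129 136 137]
 [125 125 124 113  80  43  14  17  13   3  12  14   9   7  20  20  18  15
   37  79 113 131 138 139]]
```

Both views give about 55 mm, so the slide is balanced on the third crest, exactly where the finger left it. I'll go back and nudge it over by a few mm.

Emit:
send_rows(commands=[0.1,-0.25,0,0,0.1,-0.3,0,0,0.1,-0.3,0,0,0.1,-0.3,0,0,0,-0.2,0,0,0,-0.07,0,0,0,0,0,0,0,0,0,0])

```text
clock: 28.1
ee_pos: [549.6, -89.6, 112.6]
ee_rot: [-2.152, 0.145, 2.152]
contact_force: [0.5, 0.6, -0.4]
width: 0.1
```

Run:
```python
from st import *
s0=cv2.cvtColor(cv2.imread("pics/side0.png"),6);s1=cv2.cvtColor(cam("side")["pixels"],6)
r=cv2.matchTemplate(s1[205:260,265:325],s0[203:218,295:316],cv2.TM_CCOEFF_NORMED);print("side",cv2.minMaxLoc(r))
T=np.array([554.2,-54.6,112.5]);print(R.T@(T-s["ee_pos"])/120)
```

```text
28.1 [549.6 -89.6 112.6] F [ 0.5   0.63 -0.4 ] 0.14169952901585411
[[ 0.    -0.134 -0.991]
 [-0.    -0.991  0.134]
 [-1.     0.    -0.   ]]
side (-0.5875511765480042, 0.9577375054359436, (28, 0), (14, 14))
[ 0.00095765 -0.29384826  0.00089301]
```

Emit:
send_rows(commands=[0,-0.1,0,0,0,-0.1,0,0,0,-0.08,0,0,0,-0.04,0,0,0,-0.03,0,0,0,-0.012,0,0,0,0,0,0,0,0,0,0])

```text
clock: 29.15
ee_pos: [555.3, -46.1, 112.5]
ee_rot: [-2.152, 0.145, 2.152]
contact_force: [-0.8, -0.4, 1.0]
width: 0.1
```

Emit:
send_rows(commands=[0,-0.0083,0,0,0,-0.0083,0,0,0,0,0,0,0,0,0,0,0,0,0,0,0,0,0,0,0,0,0,0,0,0,0,0])

```text
clock: 30.15
ee_pos: [555.6, -43.9, 112.5]
ee_rot: [-2.152, 0.145, 2.152]
contact_force: [0.1, 0.7, -0.3]
width: 0.1
```

Emit:
send_rows(commands=[0,-0.0083,0,0,0,0,0,0,0,0,0,0,0,0,0,0,0,0,0,0,0,0,0,0,0,0,0,0,0,0,0,0])

```text
clock: 31.15
ee_pos: [555.8, -43.0, 112.5]
ee_rot: [-2.152, 0.145, 2.152]
contact_force: [0.4, 0.5, 0.9]
width: 0.1
```

```bash
cat > look.py <<'E'
from st import *
import sys
s0=cv2.cvtColor(cv2.imread("pics/side0.png"),6);s1=cv2.cvtColor(cam("side")["pixels"],6)
r=cv2.matchTemplate(s1[205:260,265:325],s0[203:218,295:316],cv2.TM_CCOEFF_NORMED);print("side",cv2.minMaxLoc(r))
cv2.imwrite(sys.argv[1],np.hstack([cv2.resize(cam("top")["pixels"][180:280,260:360],(400,400)),cv2.resize(cam("side")["pixels"][170:270,240:340],(400,400))]))
E
python3 look.py pics/m8.png
```

```text
31.15 [555.8 -43.  112.5] F [0.42 0.51 0.89] 0.07916639200882489
[[ 0.    -0.134 -0.991]
 [-0.    -0.991  0.134]
 [-1.     0.    -0.   ]]
side (-0.6668499112129211, 0.9281929731369019, (6, 35), (11, 18))
```

View pics/m8.png

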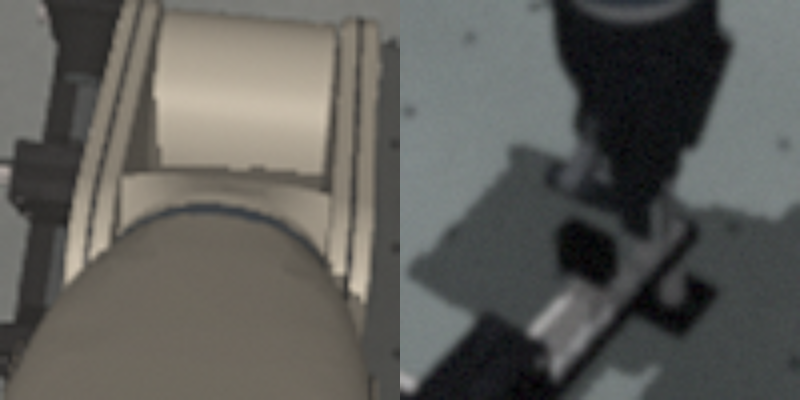

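The block has jumped ahead. The side shift is now (-19,+20) px against (-18.6,+20.3) predicted for 66 mm, so it's in the third click with a visible gap to the finger. I'll retract and go towards the button.

Emit:
send_rows(commands=[0,0.05,0,0,0,0.15,0,0,0,0.25,0,0,0,0.3,0,0,-0.1,0.35,0,0,-0.15,0.35,0,0,0,0.35,0,0,0,0,0,0])

```text
clock: 32.25
ee_pos: [526.1, -260.7, 142.9]
ee_rot: [-2.151, 0.15, 2.149]
contact_force: [0.1, 0.3, -0.5]
width: 0.1
```

```bash
python3 look.py pics/m9.png
python3 - <<'E'
from h import *
s=manip.get_state();R=Rn.from_rotvec(s["ee_rot"]).as_matrix()
t0=cv2.cvtColor(cv2.imread("pics/top0.png"),6);t1=cv2.cvtColor(cam("top")["pixels"],6)
r=cv2.matchTemplate(t1[215:245,285:345],t0[223:236,328:340],cv2.TM_CCOEFF_NORMED);m=cv2.minMaxLoc(r);print("top shift",m[1],m[3][0]+285-328,m[3][1]+215-223)
print(R.T@(np.array([461,-325,90])-s["ee_pos"])/120)
cv2.imwrite("pics/p9.png",np.hstack([cv2.resize(cam("top")["pixels"][235:335,375:475],(400,400)),cv2.resize(cam("side")["pixels"][140:240,350:450],(400,400))]))
E
```

```text
32.25 [ 526.1 -260.7  142.9] F [ 0.13  0.33 -0.54] 0.06557203824465836
[[ 0.001 -0.138 -0.99 ]
 [-0.001 -0.99   0.138]
 [-1.     0.001 -0.001]]
side (-0.6280093193054199, 0.9795995354652405, (4, 29), (11, 18))
top shift 0.9006625413894653 -26 -3
[0.43586061 0.62833616 0.46078258]
```

View pics/m9.png

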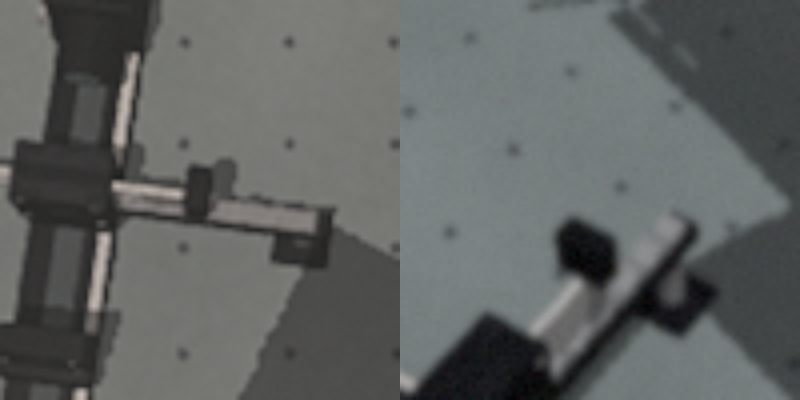

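View pics/p9.png

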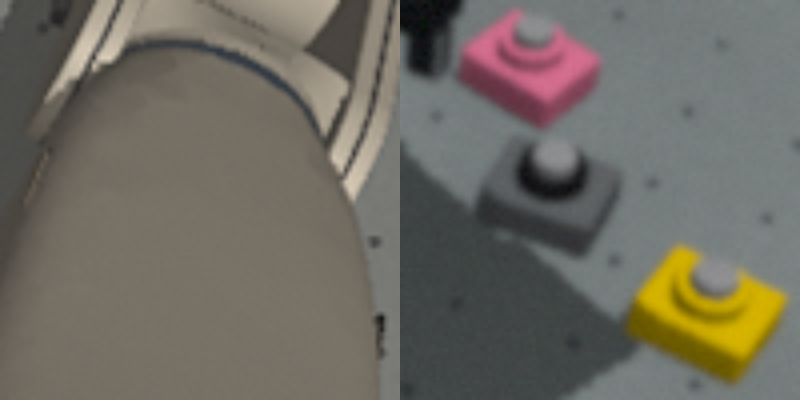

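Both views agree on 66 mm (top shift -26,-3). Moving over the grey pod's button.

Emit:
send_rows(commands=[0,0.15,0.11,0,0,0.25,0.18,0,0,0.23,0.17,0,0.2,0,0,0,0.2,0,0,0,0.1,0,0,0,0,0,0,0,0,0,0,0])

```text
clock: 33.45
ee_pos: [462.4, -324.8, 83.2]
ee_rot: [-2.153, 0.145, 2.151]
contact_force: [0.0, 0.0, 0.2]
width: 0.0
```

Run:
```python
from st import *
print(R.T@(np.array([461,-325,80])-s["ee_pos"])/120,proj("side",s["ee_pos"]),proj("top",s["ee_pos"]))
cv2.imwrite("pics/p10.png",np.hstack([cv2.resize(cam("top")["pixels"][235:335,375:475],(400,400)),cv2.resize(cam("side")["pixels"][120:220,340:440],(400,400))]))
```

```text
33.45 [ 462.4 -324.8   83.2] F [0.03 0.04 0.16] 0.02252888764149212
[[ 0.001 -0.134 -0.991]
 [-0.001 -0.991  0.134]
 [-1.     0.001 -0.001]]
[0.02668842 0.00362147 0.01160717] [389.42175593 166.48709455] [428.86252551 273.54683455]
```

View pics/p10.png

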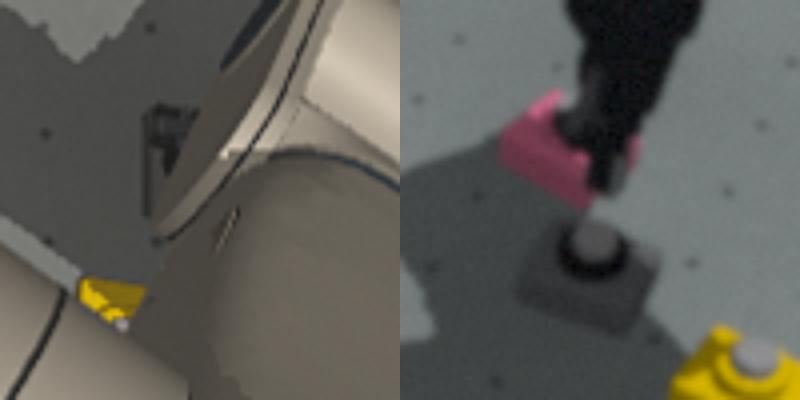

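The tip is right above the button (tip at side (391,167), button at (389,180)). Lowering gently.

Emit:
send_rows(commands=[0.1,0,0.01,0,0.1,0,0,0,0.05,0,0,0,0.02,0,0,0,0,0,0,0,0,0,0,0,0,0,0,0,0,0,0,0])

```text
clock: 34.55
ee_pos: [461.0, -324.5, 50.3]
ee_rot: [-2.152, 0.145, 2.152]
contact_force: [-0.9, 0.8, 2.7]
width: -0.3
```

Emit:
send_rows(commands=[0.0125,0,0,0,0.0125,0,0,0,0,0,0,0,0,0,0,0,0,0,0,0,0,0,0,0,0,0,0,0,0,0,0,0])

```text
clock: 35.55
ee_pos: [461.0, -324.5, 47.2]
ee_rot: [-2.152, 0.145, 2.152]
contact_force: [-0.5, 1.1, 4.5]
width: 0.1
```

Emit:
send_rows(commands=[0.0125,0,0,0,0.0125,0,0,0,0,0,0,0,0,0,0,0,0,0,0,0,0,0,0,0,0,0,0,0,0,0,0,0])

```text
clock: 36.55
ee_pos: [461.0, -324.6, 45.8]
ee_rot: [-2.153, 0.145, 2.151]
contact_force: [-4.3, 3.5, 22.6]
width: -0.2
```

The force rose 2.7 → 4.5 → 22.6 N between z=50 and 45.8. That's the 5 N spring and then a hard stop, so the button was pressed right down. Lifting clear.

Emit:
send_rows(commands=[-0.05,0,0,0,-0.1,0,0,0,-0.2,0,0,0,-0.3,0,0,0,-0.3,0,0,0,-0.2,0.2,0.2,0,0,0.3,0.2,0,0,0.3,0.1,0])

```text
clock: 37.55
ee_pos: [387.3, -412.0, 182.7]
ee_rot: [-2.152, 0.145, 2.152]
contact_force: [0.2, -1.0, -0.2]
width: -0.1
```

Emit:
send_rows(commands=[0,0.2,0,0,0,0,0,0,0,0,0,0,0,0,0,0,0,0,0,0,0,0,0,0,0,0,0,0,0,0,0,0])

```text
clock: 38.55
ee_pos: [385.3, -435.3, 182.2]
ee_rot: [-2.152, 0.145, 2.152]
contact_force: [0.6, 0.0, -0.3]
width: -0.1
```

```bash
python3 look.py pics/m11.png
python3 - <<'E'
from h import *
cv2.imwrite("pics/top11.png",cam("top")["pixels"])
cv2.imwrite("pics/side11.png",cam("side")["pixels"])
print(tri((425,275),(389,178.5)))
E
```

```text
38.55 [ 385.3 -435.3  182.2] F [ 0.59  0.02 -0.35] -0.06420034830537627
[[ 0.    -0.134 -0.991]
 [-0.    -0.991  0.134]
 [-1.     0.    -0.   ]]
side (-0.6301652789115906, 0.9795523285865784, (4, 29), (11, 18))
(array([ 460.54750763, -323.61878102,   46.24298308]), np.float64(3.7401220791607543))
```

View pics/top11.png

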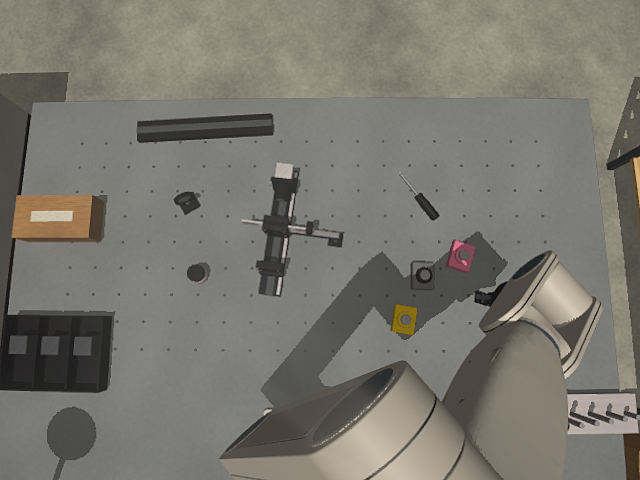

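View pics/side11.png

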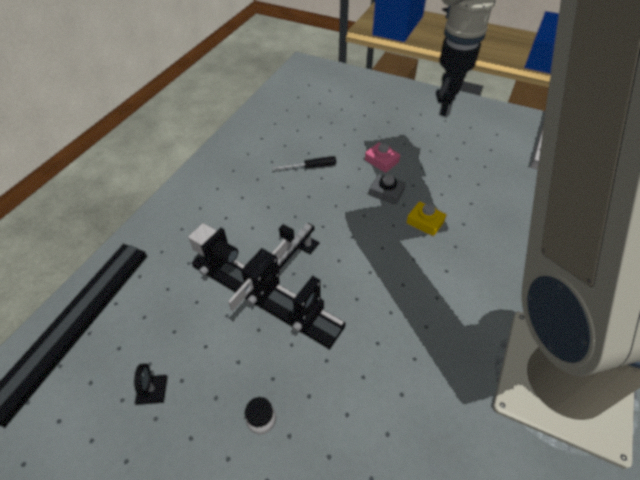

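The top view shows the tin (198,272), mount (187,202) and screwdriver (420,195) unmoved, the block at the third click, and the arm clear of the pods. Handing in.

```bash
python3 -c "
from plant import manip
print(manip.job_done())"
```

```text
the job is handed in; nothing more can be done
None
```

I pushed the filter slide into its third click with the shut fingertips on the thumb block's outer face. I then pressed the grey pod's exposure button right down, let it up, and handed the job in at about 39 s. No verdict was reported.

- **Slide:** My first check disagreed with the force reading. The force had dropped to zero, but both cameras showed the slide at about 55 mm, balanced on the third crest. I went back and nudged it about 1 mm further, and it jumped into the click. In the last picture the side-view shift still matched 66 mm; the top view had matched it too, just after the nudge.
- **Button:** The force rose 2.7, 4.5, then 22.6 N over the last 4.5 mm. That fits about 6 mm of travel to a hard stop. I only inferred that the button came up again, because I lifted clear and the wrist force went back to about zero.
- **Bystanders:** The tin, spare lens mount and screwdriver appear unmoved in both final views, judged by eye. The arm was clear of everything.

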